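# Put the washed well glass back over the lamp and snap the terminal cover shut

### The job

The light fitting on the bench has been cleaned and can be closed up again. Take the white well glass from the draining tray, turn it mouth down and set it gently, without dropping it, over the upright lamp until its flange lies flat and fully home in the fitting's round collar. Then press the hinged terminal cover down until it snaps shut over the edge of the flange, and do not knock over the two spray cans.

Things in the scene. Friction and masses are not known exactly. Their poses are not given: they have to be found in the camera images.
- glass: white hollow lamp glass, 90 mm long: tube 56 mm in diameter (straight 10 to 62 mm from the mouth), domed closed end, flange 76 mm wide and 6 mm thick at the mouth; inside 49 mm wide, 85 deep; 0.14 kg. Origin: middle of the mouth's plane; z along the axis to the dome (up when mouth down). Starts lying in the tray, mouth to the robot's left, sloping down 15 degrees
- drainer: grey plastic draining tray, fixed, 135 x 110 mm with a rim 12 mm high; origin at the middle of its underside, x axis towards the side at which the glass's mouth lies. Two narrow notched ribs (under the glass, not wider than the tube) carry the glass 16 and 56 mm from its mouth
- fitting: aluminium light fitting on its back, fixed: round collar, outer diameter 94 mm, and beside it a terminal box 86 x 72 mm, 34 mm high, with a cable gland at its far end. Origin on the collar's axis at bench height; x from the collar along the box to the gland; z up. In the collar stands the lamp, 41 mm in diameter at its foot, 35 mm above, its tip 84 mm above the bench
- seat (a point): the middle of the flat seat (with a thin black gasket) in the collar, 26 mm above the bench, z up; here the glass's mouth must come to rest. The collar round it is 81 mm in inner diameter and 8 mm deep, its top edge 34 mm above the bench
- cover (a joint): angle of the grey hinged cover of the terminal box: 0 shut, 1.57 upright; its sprung catch meets it at 0.14 rad, needs about 8 N and holds it once below 0.05. The hinge is stiff: the cover stays where it is left. Shut, a tab at the middle of its free edge reaches over the glass's flange
- cover_press (a point): point on the outer face of the cover, 60 mm from its hinge, mid-width, where it is best pressed; z out of the outer face (up when shut), x towards the hinge. The cover is 72 mm wide, 4 mm thick and reaches 84 mm from the hinge, its tab 102 mm
- cover_hinge (a point): middle of the cover's hinge pin, 36.5 mm above the bench, 134 mm from the collar's axis at the far end of the terminal box; the pin lies along the fitting's y axis
- can_silver: silver spray can with a white cap, 66 mm in diameter, 170 mm high, standing behind the work; origin at the middle of its underside, z up
- can_small: small white spray can, 58 mm in diameter, 150 mm high, standing behind the work; origin at the middle of its underside, z up

How it is judged:
On the way, in this order (a step that is already met when the one before it is completed fails the run):
1. the glass is set home over the lamp while the cover is still open (horizontal distance between glass and seat below 0.005 m and z of glass in the frame of seat below 0.003 m and angle between glass's own z axis and vertical below 0.06 rad and value of joint cover above 0.2 rad), for 0.2 s.
2. the cover is snapped shut (value of joint cover below 0.03 rad), for 0.2 s.
At the end, for the whole second after the job is handed in: The glass stands mouth down over the lamp, at rest, its mouth within 5 mm sideways and 3 mm in height of the seat and its axis within 0.06 rad of vertical, and the cover is snapped shut (below 0.03 rad) (horizontal distance between glass and seat below 0.005 m and z of glass in the frame of seat between -0.003 and 0.003 m and angle between glass's own z axis and vertical below 0.06 rad and linear speed of glass below 0.01 m/s and value of joint cover below 0.03 rad); the robot touches nothing.
It fails at once if the glass is dropped: it falls faster than 0.45 m/s (about 10 mm of free fall) with no finger on it (contact force between the fingers and glass below 0.05 N and linear speed of glass above 0.45 m/s).
It fails at once if a spray can is knocked over (tilted more than 0.5 rad) (angle between any of can_silver, can_small's own z axis and vertical above 0.5 rad).
It also fails if it takes over 54 s, if anything falls off the work surface, if the arm or the gripper's body presses on something with over 40 N, if the wrist force passes 120 N, or if a joint passes its speed limit or range.

### The arm

A 7-joint arm with a two-finger parallel gripper is mounted at the origin on a cart in front of the work surface, level with it; the furniture and walls round the work are solid. World frame = base frame: x ahead of the robot, y to its left, z up, the work surface at z = 0. Lengths are in m, angles in rad, forces in N, time in s.
With the tool pointing down it reaches from about 0.4 to 0.75 m from the base axis. Payload 19.5 kg.
Tool frame: the origin (TCP) lies between the finger pads; the fingertips stand 14 mm ahead of it and the grasp point (between the pads) lies 5 mm behind it; z points along the fingers, y is the line along which they close (so a half turn about z gives the same grasp; the last joint's range is limited). The gripper opens to 85 mm and grips with 20 to 120 N. Pads are 22 mm wide; open, the fingers measure 114 mm over their backs; the gripper's body (76 mm by 85 mm) begins 54 mm behind the grasp point. The pads swing forward as they close: fully open they stand 13 mm farther back than shut.
Start: joints at [-1.291, 0.707, -0.028, 1.485, 0.022, 0.951, -0.075], TCP at [0.182, 0.545, 0.245] pointing down, gripper open.
Joint ranges: [-2.71, 2.71], [-0.32, 2.16], [-1.57, 1.52], [0, 2.45], [-1.46, 4.6], [0, 2.02], [-2.83, 2.83]. Speed limits (rad/s): [1.89, 1.89, 2.57, 2.57, 3.01, 3.01, 3.01].

### API

Orientations are given as a unit quaternion [x, y, z, w].
In Python, from rig import get_obs, cams, r gives the robot as it stands.
- The arm moves only by the tool carry_out, never from a script. Its argument "targets" is text: rows parted by semicolons, each of 7 numbers parted by spaces: the shift along the world's x, y, z in units of 0.25 m (1.0 is 0.25 m), then the turn, a rotation vector about the world's x, y, z in units of pi/4 rad (1.0 is pi/4 rad), then the opening, from -1 (shut) to 1 (fully open). A call has 1 to 10 rows; each row is the pose to reach, as a shift and turn from the pose commanded when the call began; what a row does not reach only later rows make up. A row lasts 1/8 s, in which the tool goes at most 62.5 mm and 10.7 degrees, less where a joint would pass 70% of its speed; a pose out of reach is approached as far as the arm can. A call with a number of a shift or a turn outside -1 to 1 is refused whole. A call with a gripper value outside its range is refused whole. The fingers move at their own pace and stop on an object; "newtons" is the grip in N (left out, the last holds). Time passes only in rows, so rows that repeat a pose let the fingers close. It gives the time, the measured TCP pose, the force, the opening and the grip force at its end, in the units of the state.
- get_obs(): the state, without advancing time (a new reading comes with each control period).
- cams.capture(name): name is "scene" or "top"; returns the picture (400x640x3 uint8, blue, green, red); there is no depth.
- cams.camera_model(name): a dict with "fx", "fy", "cx", "cy" (pixels), "R" (3x3) and "t" (3): a world point X has camera coordinates R X + t. Camera axes: x right, y down, z forward; pixel columns grow to the right and rows downward; lengths in m; the calibration is good to about 2 mm. A picture is of the moment at which its call begins. camera_model takes no time and is no camera call.
- r.close_job(): hands the job in; it is judged then, once.
The state is a dict: "t": time; "qpos": joint angles; "qvel": joint speeds; "joint_efforts": joint torques, N m; "tool_pos": TCP position; "tcp_rot": TCP orientation; "wrist_force": force on the tool from outside, world axes, zero at the start; "torque": the same for the moment, N m; "gripper_width": finger opening in m; "finger_force": force on a finger pad.
Only numpy, scipy, OpenCV 4.12 (cv2) and the standard library are available. Lean on these libraries where they do the work, as an engineer would, in place of code of your own. Each camera call takes 0.05 s, during which the arm holds its last target. There are 200 camera calls.

## Working session

There is one attempt and no reset: what is moved stays moved. The work goes in short steps, Python scripts to look and compute and a tool call to move; the robot and the scene stay as the last step left them, time stands still between calls to the robot, and variables do not carry over. Pictures are saved under pics/ and viewed, at most 10 in all, crops included, and the job is handed in when it is done.

Besides the shell and the picture viewer there is one more tool, called after ">>>" as name(argument=value, ...) on one line, values as JSON. carry_out: Moves the arm, as the interface text tells. Its arguments: {"type":"object","properties":{"targets":{"type":"string"},"newtons":{"type":"number"}},"required":["targets"]}

```bash
mkdir -p pics
python3 - <<'E'
from rig import get_obs,cams,r
import cv2
o=get_obs();print(o)
for n in("scene","top"):
    cv2.imwrite(f"pics/{n}0.png",cams.capture(n)); print(n,cams.camera_model(n))
E
```

```text
{'t': 0.0, 'qpos': array([-1.29068097,  0.70706103, -0.02761321,  1.48497505,  0.0219781 ,
        0.9508978 , -0.07551077]), 'qvel': array([-2.21295908e-04,  9.60274593e-05, -3.67083614e-04,  1.37170795e-03,
       -7.16558777e-04,  1.68648195e-03, -1.06991193e-03]), 'joint_efforts': array([-3.40276756e-05, -8.83222175e+01,  1.23449296e+00, -2.36165196e+01,
        1.68213865e-02,  6.63884362e-03, -2.55003084e-05]), 'tool_pos': array([0.18178826, 0.54525806, 0.24485722]), 'tcp_rot': array([ 1.60227383e-01,  9.87079994e-01, -5.14411255e-04, -7.47759512e-05]), 'wrist_force': array([ 0.68830065, -0.52566426, -0.39691724]), 'torque': array([ 0.02157956, -0.00641389,  0.00271809]), 'finger_force': 0.0, 'gripper_width': 0.08528494326457914}
scene {'fx': 457.86597096688007, 'fy': 457.86597096688007, 'cx': 321.15301796526234, 'cy': 198.4882350008805, 'R': array([[ 0.67874046, -0.73419032,  0.01661228],
       [-0.53568558, -0.51044809, -0.6726691 ],
       [ 0.50234684,  0.44766877, -0.73975693]]), 't': array([-0.2871759 ,  0.46734832,  0.52541452])}
top {'fx': 454.39271010676975, 'fy': 454.39271010676975, 'cx': 323.8780703262295, 'cy': 206.93436848025848, 'R': array([[ 0.02921743, -0.99949585,  0.01242503],
       [-0.99627081, -0.03012823, -0.08085029],
       [ 0.08118388, -0.01001645, -0.99664881]]), 't': array([0.12926763, 0.60900058, 0.86418503])}
```

View pics/scene0.png

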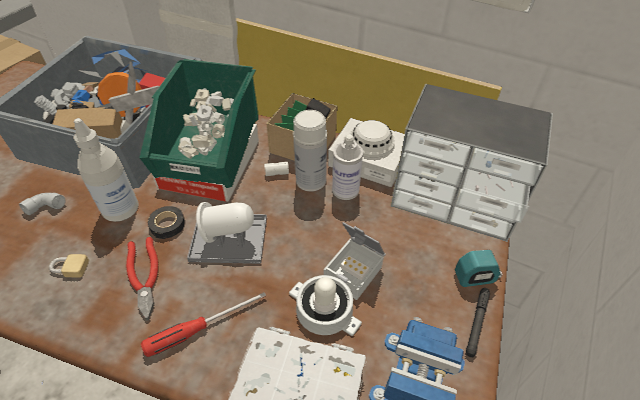

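View pics/top0.png

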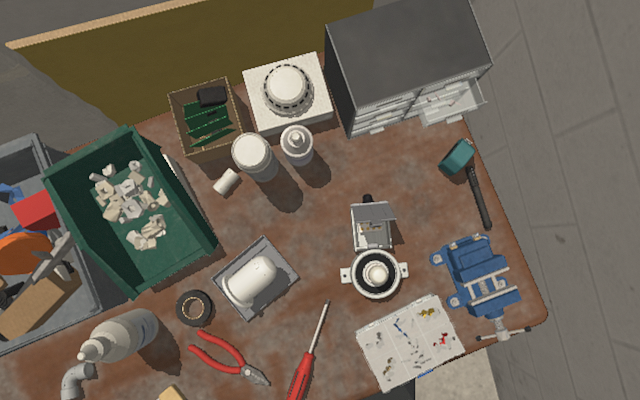

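The scene view shows the glass on its tray around (228,222), the fitting around (325,303) and the cans at (311,150) and (346,168). In the top view the glass is at (250,282), the collar at (377,272), and the cover stands open near (372,212). I'll enlarge the important areas.

Run:
```python
import cv2,numpy as np
t=cv2.imread("pics/top0.png");s=cv2.imread("pics/scene0.png")
f=lambda im,x,y,w,h,k:cv2.resize(im[y:y+h,x:x+w],None,fx=k,fy=k,interpolation=cv2.INTER_CUBIC)
cv2.imwrite("pics/tc.png",f(t,200,180,220,140,3.6))
a=f(s,180,190,100,80,4);b=f(s,280,215,100,130,4)
c=np.zeros((520,800,3),np.uint8);c[:320,:400]=a;c[:,400:]=b
cv2.imwrite("pics/sc.png",c)
```

```text
(no output)
```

View pics/tc.png

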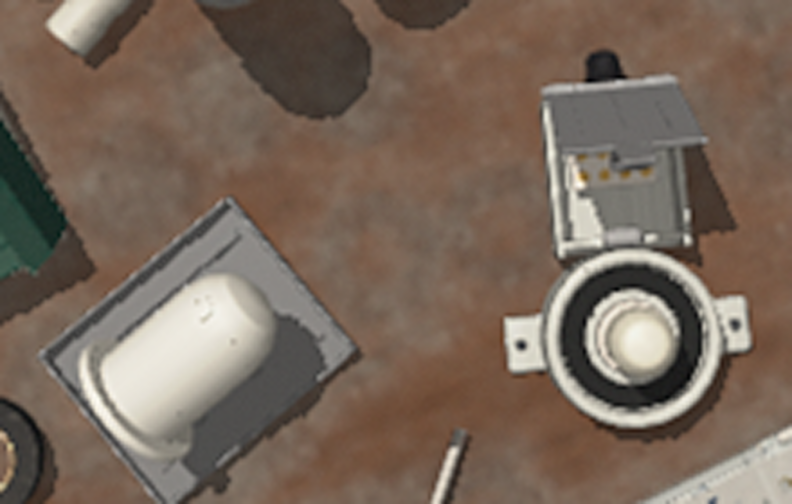

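View pics/sc.png

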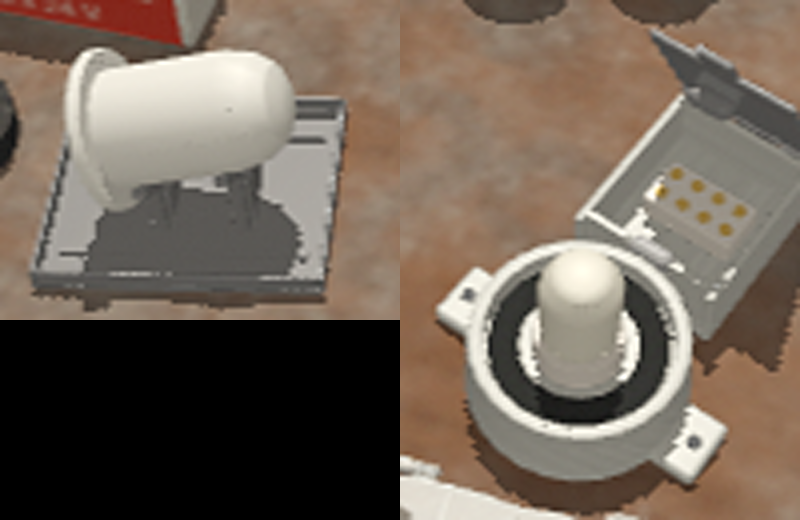

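```bash
cat > m.py <<'E'
import numpy as np,cv2
from rig import cams
from scipy.optimize import minimize
from scipy.spatial.transform import Rotation as Ro
M={n:cams.camera_model(n) for n in("scene","top")}
def proj(n,X):
    m=M[n];c=np.atleast_2d(X)@np.array(m["R"]).T+m["t"]
    return np.c_[m["fx"]*c[:,0]/c[:,2]+m["cx"],m["fy"]*c[:,1]/c[:,2]+m["cy"]]
def back(n,uv,z):
    m=M[n];R=np.array(m["R"]);o=-R.T@m["t"];d=R.T@[(uv[0]-m["cx"])/m["fx"],(uv[1]-m["cy"])/m["fy"],1]
    return o+d*(z-o[2])/d[2]
TH=np.linspace(0,2*np.pi,72,endpoint=False)
def circ(r,z): return np.c_[r*np.cos(TH),r*np.sin(TH),0*TH+z]
TUBE=np.vstack([circ(28,z) for z in(6,62)]+[circ(28*np.cos(a),62+28*np.sin(a)) for a in np.linspace(.2,1.57,8)])/1e3
FL=np.vstack([circ(38,0),circ(38,6)])/1e3
def gmask(n,p,K=4):
    im=np.zeros((400*K,640*K),np.uint8);ax=axis(p);
    R=Ro.align_vectors([ax],[[0,0,1]])[0]
    for P in(TUBE,FL):
        u=proj(n,R.apply(P)+p[:3]);h=cv2.convexHull(((u+.5)*K).astype(np.float32)).round().astype(int)
        cv2.fillPoly(im,[h],255)
    return cv2.resize(im,(640,400),interpolation=cv2.INTER_AREA)/255.
def axis(p): return np.array([np.cos(p[4])*np.cos(p[3]),np.cos(p[4])*np.sin(p[3]),np.sin(p[4])])
def white(im,seed,thr=150):
    b=im.astype(int);w=((b.min(2)>thr)).astype(np.uint8);_,l=cv2.connectedComponents(w,connectivity=4);return (l==l[seed[1],seed[0]])*1.
E
cat > a.py <<'E'
from m import *
I={n:cv2.imread(f"pics/{n}0.png") for n in M}
for n,c in(("top",(375.8,274.2)),("scene",(325,301.5))): print(n,"collar",back(n,c,.034))
# collar fit
G={n:cv2.GaussianBlur(cv2.cvtColor(I[n],6),(3,3),.6).astype(np.float32) for n in M}
def samp(n,X): u=proj(n,X).astype(np.float32);return cv2.remap(G[n],u[:,:1],u[:,1:],1)[:,0]
def sc(c,ns):
    o=np.r_[c,0]
    return -sum(np.clip(samp(n,circ(.0455,.034)+o)-samp(n,circ(.0490,.034)+o),-40,60).mean()+np.clip(samp(n,circ(.042,.034)+o)-samp(n,circ(.0385,.034)+o),-40,60).mean() for n in ns)
c0=back("top",(375.8,274.2),.034)[:2]
for ns in(["top"],["scene"],["top","scene"]):
    g=[(sc(c0+np.array([i,j])/1e3,ns),i,j) for i in np.arange(-10,10.1,.5) for j in np.arange(-10,10.1,.5)]
    b=min(g);print(ns,b[0],c0+np.array(b[1:])/1e3)
W={"top":white(I["top"],(250,275)),"scene":white(I["scene"],(228,220))}
print({n:(W[n].sum(),np.argwhere(W[n]).min(0),np.argwhere(W[n]).max(0)) for n in W})
def cost(p,ns): return sum(np.abs(gmask(n,p)-W[n]).sum() for n in ns)
m0=back("top",(236,292),.05)
for ns in(["top","scene"],["top"],["scene"]):
    f=lambda q:cost(np.array([m0[0]+q[0]/100,m0[1]+q[1]/100,.05+q[2]/100,-.65+q[3]/5,.26+q[4]/5]),ns)
    q=np.zeros(5)
    for k in range(3): q=minimize(f,q,method="Nelder-Mead",options=dict(initial_simplex=np.vstack([q,q+np.eye(5)]),maxiter=400)).x
    print(ns,f(q),m0[0]+q[0]/100,m0[1]+q[1]/100,.05+q[2]/100,-.65+q[3]/5,.26+q[4]/5)
# box/cover points
T=lambda x,y:(200+x/3.6,180+y/3.6)
for nm,p,z in(("boxnearL",T(562,255),.034),("boxnearR",T(690,245),.034),("hingeL",T(545,88),.0365),("hingeR",T(672,78),.0365),("earL",T(521,345),.005),("earR",T(735,325),.005),("trayA",T(43,355),.012),("trayB",T(230,200),.012),("trayC",T(357,352),.012)): print(nm,back("top",p,z).round(4))
S=lambda x,y:(280+(x-400)/4,215+y/4)
print("ears scene",back("scene",S(469,296),.01),back("scene",S(693,441),.01))
E
python3 a.py
```

```text
top collar [0.4781037  0.04442162 0.034     ]
scene collar [0.47441395 0.03955178 0.034     ]
['top'] -112.58601 [0.4796037  0.04492162]
['scene'] -108.16752 [0.4776037  0.04442162]
['top', 'scene'] -215.55286 [0.4786037  0.04442162]
{'top': (np.float64(1140.0), array([256, 228]), array([299, 272])), 'scene': (np.float64(1420.0), array([202, 191]), array([257, 252]))}
['top', 'scene'] 1058.3372549019607 0.4373190255750792 0.31026983380813067 0.07125134546492178 -0.7345808565571222 -0.19974879689297498
['top'] 191.94117647058823 0.4306055918454581 0.32635873546258864 -0.05834663287445209 -0.7689363354373908 -0.20669930931333702
['scene'] 632.8549019607843 0.4351647363779606 0.3238170674042086 0.05524181753598933 -0.6381536742816581 -0.11227047839551346
boxnearL [0.5215 0.0831 0.034 ]
boxnearR [0.5288 0.0149 0.034 ]
hingeL [0.6103 0.0945 0.0365]
hingeR [0.6177 0.0265 0.0365]
earL [0.4714 0.102  0.005 ]
earR [ 0.4856 -0.0153  0.005 ]
trayA [0.4591 0.3612 0.012 ]
trayB [0.5458 0.2635 0.012 ]
trayC [0.4655 0.1914 0.012 ]
ears scene [0.46970611 0.10010992 0.01      ] [ 0.48437037 -0.01517665  0.01      ]
```

```bash
cat > b.py <<'E'
from m import *
I={n:cv2.imread(f"pics/{n}0.png") for n in M}
T=lambda x,y:(round(200+x/3.6),round(180+y/3.6))
S=lambda x,y:(round(180+x/4),round(190+y/4))
for n,L in(("top",[T(85,370),T(110,420),T(170,440),T(180,350),T(100,340),T(250,250),T(65,350),T(290,300)]),("scene",[S(80,130),S(125,190),S(100,70),S(85,180),S(150,160),S(180,120),S(310,150),S(60,250)])):
    for u in L: print(n,u,I[n][u[1],u[0]])
W={}
for n,rc,seed in(("top",(205,235,100,90),(250,275)),("scene",(185,195,85,75),(228,220))):
    mk=np.zeros((400,640),np.uint8);cv2.grabCut(I[n],mk,rc,np.zeros((1,65)),np.zeros((1,65)),8,cv2.GC_INIT_WITH_RECT)
    b=I[n].astype(int);w=((b.min(2)>120)&(b[:,:,2]-b[:,:,0]>5)&(b[:,:,2]-b[:,:,0]<40)).astype(np.uint8)
    x,y,ww,h=rc;w2=np.zeros_like(w);w2[y:y+h,x:x+ww]=w[y:y+h,x:x+ww]
    w2=cv2.morphologyEx(w2,cv2.MORPH_OPEN,np.ones((2,2)));_,l=cv2.connectedComponents(w2,connectivity=4);W[n]=(l==l[seed[1],seed[0]])*1.
    print(n,(mk&1).sum(),W[n].sum())
def cost(p,ns): return sum(np.abs(gmask(n,p)-W[n]).sum() for n in ns)
m0=back("top",(236,292),.05)
for ns in(["top","scene"],["top"],["scene"]):
    P=lambda q:np.array([m0[0]+q[0]/100,m0[1]+q[1]/100,.05+q[2]/100,-.65+q[3]/5,.26+q[4]/5]);f=lambda q:cost(P(q),ns)
    q=np.zeros(5)
    for k in range(4): q=minimize(f,q,method="Nelder-Mead",options=dict(initial_simplex=np.vstack([q,q+np.eye(5)]),maxiter=300)).x
    print(ns,f(q),P(q).round(4))
    if len(ns)==2: best=P(q)
out=[]
for n,(x,y) in(("top",(200,235)),("scene",(180,190))):
    v=I[n].copy();e=cv2.Canny((gmask(n,best)*255).astype(np.uint8),100,200);
    A=cv2.resize(v[y:y+85,x:x+100],None,fx=4,fy=4,interpolation=2);B=cv2.resize(e[y:y+85,x:x+100],None,fx=4,fy=4,interpolation=0);A2=A.copy();A2[B>0]=(0,0,255)
    C=cv2.cvtColor((cv2.resize(W[n][y:y+85,x:x+100],None,fx=2,fy=2)*255).astype(np.uint8),8);out.append(A2)
cv2.imwrite("pics/ov.png",np.hstack(out))
E
python3 b.py
```

```text
top (224, 283) [189 203 212]
top (231, 297) [226 235 240]
top (247, 302) [ 94 102 104]
top (250, 277) [220 231 234]
top (228, 274) [129 136 141]
top (269, 249) [134 137 140]
top (218, 277) [131 133 137]
top (281, 263) [133 136 139]
scene (200, 222) [150 163 167]
scene (211, 238) [127 137 141]
scene (205, 208) [230 244 249]
scene (201, 235) [145 158 162]
scene (218, 230) [144 156 160]
scene (225, 220) [182 194 199]
scene (258, 228) [162 168 172]
scene (195, 252) [160 165 169]
top 3854 1744.0
scene 4177 2460.0
['top', 'scene'] 1171.1372549019607 [ 0.44    0.3076  0.0443 -0.8512  0.2577]
['top'] 361.8509803921568 [ 0.439   0.3086  0.0416 -0.8649  0.247 ]
['scene'] 771.5882352941177 [ 0.4311  0.2928  0.0631 -0.8072  0.225 ]
```

View pics/ov.png

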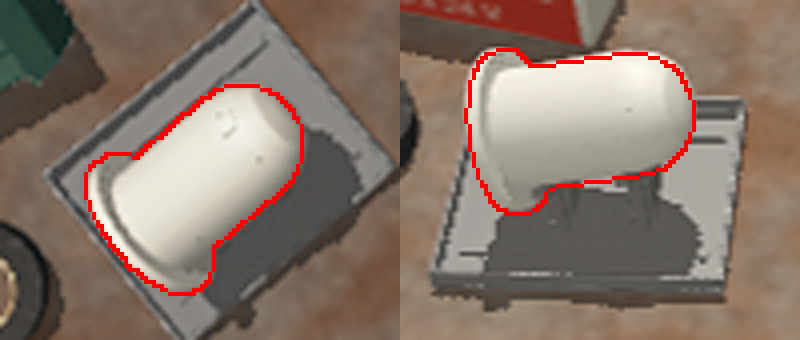

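The overlay outlines match the glass in both views. The mouth is at about (0.440, 0.308, 0.044) with yaw −0.85, which agrees with the tray edge at −0.845. The collar is at (0.4786, 0.0444) and the fitting yaw is about 0.12. I'll grip the tube with the tool tilted 30°, so that a 75° turn leaves it pointing 45° down at the collar.

```bash
cat > g.py <<'E'
import numpy as np
from rig import get_obs
from scipy.spatial.transform import Rotation as Ro
def state():
    o=get_obs();return np.array(o["tool_pos"]),Ro.from_quat(o["tcp_rot"]),o
def go(name,pos,R,p0=None,R0=None):
    if p0 is None: p0,R0,_=state()
    v=(R*R0.inv()).as_rotvec()
    print(name,"shift",((pos-p0)/.25).round(3),"turn",(v/(np.pi/4)).round(3),"deg",np.degrees(np.linalg.norm(v)).round(1))
YAW=-.85
mouth=np.array([.440,.3076,.0443]);a=np.array([np.cos(.26)*np.cos(YAW),np.cos(.26)*np.sin(YAW),np.sin(.26)])
h=np.array([-np.sin(YAW),np.cos(YAW),0])
def tool(yv,zv): return Ro.from_matrix(np.c_[np.cross(yv,zv),yv,zv])
d=np.array([np.cos(YAW),np.sin(YAW),0])
zg=-np.cos(np.pi/6)*np.array([0,0,1])-np.sin(np.pi/6)*d
Rg=tool(h,zg);Pg=mouth+.045*a+.010*zg
E
python3 -c "
from g import *
print(Pg,zg);go('pre',Pg-.10*zg,Rg);go('grasp',Pg,Rg,Pg-.1*zg,Rg)"
```

```text
[0.46540113 0.27868506 0.04720837] [-0.32999157  0.3756402  -0.8660254 ]
pre shift [ 1.266 -1.217 -0.444] turn [ 0.374  0.561 -0.657] deg 42.4
grasp shift [-0.132  0.15  -0.346] turn [0. 0. 0.] deg 0.0
```

>>> carry_out(targets="0.2 -0.2 0 0.06 0.09 -0.1 1; 0.4 -0.4 0 0.12 0.18 -0.2 1; 0.6 -0.6 0 0.19 0.28 -0.33 1; 0.8 -0.8 0 0.25 0.37 -0.44 1; 1 -1 0 0.31 0.47 -0.55 1; 1 -1 0 0.374 0.561 -0.657 1; 1 -1 0 0.374 0.561 -0.657 1", newtons=40)

```text
t: 0.98
tool_pos: [0.4346, 0.2915, 0.2442]
tcp_rot: [0.402, 0.878, 0.107, -0.236]
wrist_force: [-1.4, 0.6, -0.1]
gripper_width: 0.0853
finger_force: 0.0
```

```bash
python3 -c "
from g import *
print(state()[0]);go('pre',Pg-.10*zg,Rg);go('grasp',Pg,Rg);print(state()[2]['qpos'].round(2))"
```

```text
[0.43457337 0.29147907 0.24423978]
pre shift [ 0.255 -0.201 -0.442] turn [-0.    -0.002  0.01 ] deg 0.5
grasp shift [ 0.123 -0.051 -0.788] turn [-0.    -0.002  0.01 ] deg 0.5
[-0.24  0.74 -0.27  1.59 -0.39  1.    0.49]
```

>>> carry_out(targets="0.13 -0.1 -0.22 0 0 0 1; 0.255 -0.2 -0.44 0 0 0 1; 0.255 -0.2 -0.44 0 0 0.01 1; 0.21 -0.15 -0.56 0 0 0.01 1; 0.165 -0.1 -0.675 0 0 0.01 1; 0.123 -0.051 -0.788 0 0 0.01 1; 0.123 -0.051 -0.788 0 0 0.01 1; 0.123 -0.051 -0.788 0 0 0.01 1")

```text
t: 1.98
tool_pos: [0.4633, 0.2826, 0.0495]
tcp_rot: [0.395, 0.882, 0.107, -0.235]
wrist_force: [0.5, 0.3, -0.1]
gripper_width: 0.0855
finger_force: 0.0
```

```bash
python3 -c "
from g import *
from rig import cams
import cv2,numpy as np
go('grasp',Pg,Rg);print(state()[2]['qpos'].round(2))
f=lambda n,x,y:cv2.resize(cams.capture(n)[y:y+120,x:x+130],None,fx=3,fy=3,interpolation=2)
cv2.imwrite('pics/gr.png',np.hstack([f('top',190,215),f('scene',170,160)]))"
```

```text
grasp shift [ 0.008 -0.016 -0.009] turn [-0.001  0.003 -0.01 ] deg 0.4
[-0.21  1.08 -0.29  1.6  -0.37  0.7   0.66]
```

View pics/gr.png

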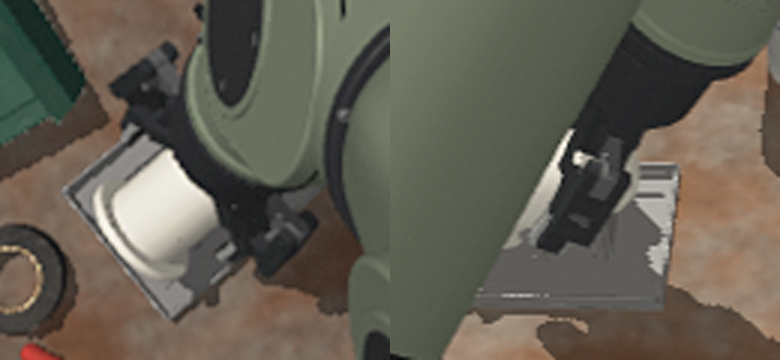

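The fingers straddle the tube evenly: in the top crop they sit at (140,85) and (285,240), with the tube axis passing midway between them. Closing now.

>>> carry_out(targets="0 0 0 0 0 0 0.5; 0 0 0 0 0 0 0.2; 0 0 0 0 0 0 -0.2; 0 0 0 0 0 0 -1; 0 0 0 0 0 0 -1; 0 0 0 0 0 0 -1; 0 0 0 0 0 0 -1", newtons=40)

```text
t: 2.95
tool_pos: [0.4611, 0.2813, 0.0486]
tcp_rot: [0.395, 0.882, 0.105, -0.237]
wrist_force: [-9.9, -13.0, 12.7]
gripper_width: 0.0559
finger_force: 40.3
```

>>> carry_out(targets="0 0 0.05 0 0 0 -1; 0 0 0.15 0 0 0 -1; 0 0 0.3 0 0 0 -1; 0 0 0.45 0 0 0 -1; 0 0 0.6 0 0 0 -1; 0 0 0.6 0 0 0 -1")

```text
t: 3.7
tool_pos: [0.4634, 0.2831, 0.2009]
tcp_rot: [0.394, 0.882, 0.108, -0.234]
wrist_force: [-0.4, 0.1, -2.1]
gripper_width: 0.0559
finger_force: 42.7
```

```bash
python3 -c "
from g import *
p,R,o=state()
R1=Ro.from_rotvec(-np.radians(75)*h)*R
c=np.array([.4786,.0444,.125])
print(o['qpos'].round(2),R1.as_matrix()[:,2])
for y in (0,40,-40):
  R2=Ro.from_rotvec([0,0,np.radians(y)])*R1; go(str(y),c,R2)"
```

```text
[-0.22  0.84 -0.26  1.54 -0.36  0.98  0.55] [ 0.46802239 -0.53174536 -0.7058342 ]
0 shift [ 0.061 -0.955 -0.303] turn [-1.252 -1.1   -0.   ] deg 75.0
40 shift [ 0.061 -0.955 -0.303] turn [-0.815 -1.488  0.756] deg 83.6
-40 shift [ 0.061 -0.955 -0.303] turn [-1.581 -0.616 -0.756] deg 83.6
```

>>> carry_out(targets="0 -0.08 0 -0.08 -0.15 0.08 -1; 0 -0.18 0 -0.16 -0.3 0.15 -1; 0 -0.28 0 -0.24 -0.45 0.23 -1; 0 -0.38 0 -0.33 -0.6 0.3 -1; 0 -0.48 0 -0.41 -0.75 0.38 -1; 0 -0.48 0 -0.41 -0.75 0.38 -1")

```text
t: 4.45
tool_pos: [0.4614, 0.1624, 0.1982]
tcp_rot: [0.245, 0.965, 0.039, 0.08]
wrist_force: [1.5, 0.8, -1.1]
gripper_width: 0.0559
finger_force: 42.9
```

```bash
cat >> g.py <<'E'
Rh=Ro.from_rotvec([0,0,np.radians(40)])*Ro.from_rotvec(-np.radians(75)*h)*Ro.from_quat([0.394,0.882,0.108,-0.234])
E
python3 -c "
from g import *
p,R,o=state()
print(o['qpos'].round(2)); go('hover',np.array([.4786,.0444,.2]),Rh)"
```

```text
[-0.45  0.6   0.04  2.03  0.06  0.33  0.6 ]
hover shift [ 0.069 -0.472  0.007] turn [-0.401 -0.742  0.38 ] deg 41.6
```

```bash
cat >> g.py <<'E'
def RY(deg): return Ro.from_rotvec([0,0,np.radians(deg)])*Ro.from_rotvec(-np.radians(75)*h)*Ro.from_quat([0.394,0.882,0.108,-0.234])
E
python3 -c "
from g import *
p,R,o=state()
for y in (0,-20,-40): go(str(y),np.array([.4786,.0444,.2]),RY(y)); print(RY(y).as_matrix()[:,2].round(2))"
```

```text
0 shift [ 0.069 -0.472  0.007] turn [-0.632 -0.561 -0.477] deg 43.7
[ 0.47 -0.53 -0.71]
-20 shift [ 0.069 -0.472  0.007] turn [-0.731 -0.45  -0.904] deg 56.1
[ 0.26 -0.66 -0.71]
-40 shift [ 0.069 -0.472  0.007] turn [-0.82  -0.325 -1.331] deg 71.8
[ 0.02 -0.71 -0.71]
```

>>> carry_out(targets="0 -0.05 0 -0.09 -0.06 -0.11 -1; 0.01 -0.1 0 -0.18 -0.11 -0.23 -1; 0.02 -0.16 0 -0.27 -0.17 -0.34 -1; 0.03 -0.22 0 -0.37 -0.23 -0.45 -1; 0.04 -0.29 0 -0.46 -0.28 -0.57 -1; 0.05 -0.35 0 -0.55 -0.34 -0.68 -1; 0.06 -0.41 0 -0.64 -0.4 -0.8 -1; 0.07 -0.47 0 -0.73 -0.45 -0.9 -1; 0.07 -0.47 0 -0.73 -0.45 -0.9 -1; 0.07 -0.47 0 -0.73 -0.45 -0.9 -1")

```text
t: 5.7
tool_pos: [0.4801, 0.0455, 0.198]
tcp_rot: [0.516, 0.767, -0.216, 0.315]
wrist_force: [-0.0, -0.3, -1.5]
gripper_width: 0.0557
finger_force: 42.9
```

```bash
python3 -c "
from g import *
p,R,o=state()
print(o['qpos'].round(2)); 
for y in (0,-20,-40): go(str(y),np.array([.4786,.0444,.2]),RY(y))"
```

```text
[-1.07  1.02  0.97  2.02  0.01  0.4  -0.03]
0 shift [-0.006 -0.004  0.008] turn [-0.005 -0.001  0.44 ] deg 19.8
-20 shift [-0.006 -0.004  0.008] turn [-0.005 -0.001 -0.005] deg 0.3
-40 shift [-0.006 -0.004  0.008] turn [-0.005  0.    -0.449] deg 20.2
```

```bash
cat > v.py <<'E'
from m import *;from g import *;import sys
p,R,o=state();z=R.as_matrix()[:,2]
gp=p-.010*z;mo=gp-np.array([0,0,.045]);print("expected mouth",mo)
P=np.r_[mo,0,np.pi/2-1e-3]
out=[]
for n in("top","scene"):
    I=cams.capture(n);cv2.imwrite(f"pics/{n}_{sys.argv[1]}.png",I)
    u=proj(n,mo+[0,0,.03])[0].astype(int);x,y=np.clip(u-[50,55],0,None)
    e=cv2.Canny((gmask(n,P)*255).astype(np.uint8),100,200)
    A=cv2.resize(I[y:y+130,x:x+100],None,fx=4,fy=4,interpolation=2);A[cv2.resize(e[y:y+130,x:x+100],None,fx=4,fy=4,interpolation=0)>0]=(0,0,255);print(n,"crop origin",x,y);out.append(A)
hh=min(a.shape[0] for a in out);cv2.imwrite(f"pics/v_{sys.argv[1]}.png",np.hstack([a[:hh] for a in out]))
E
python3 v.py h1
```

```text
expected mouth [0.47753895 0.05201536 0.16010246]
top crop origin 333 226
scene crop origin 272 183
```

View pics/v_h1.png

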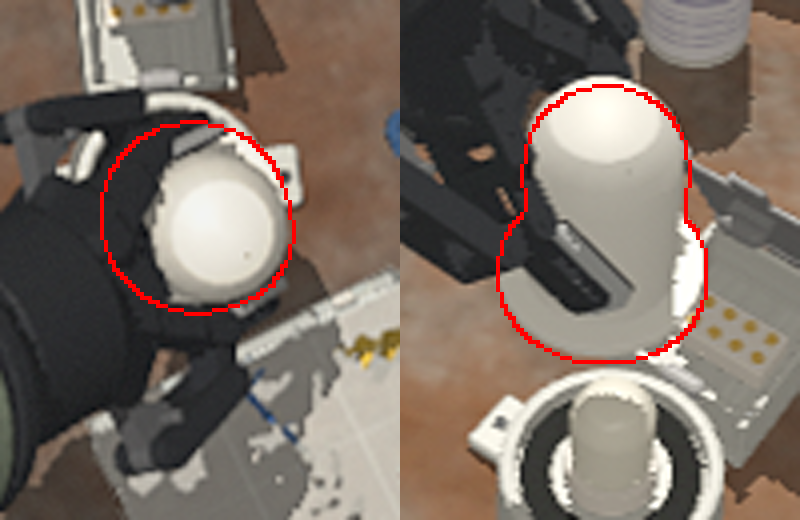

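The glass hangs upright over the collar, with the lamp tip at crop (612,395). In the scene view the dome is about 2 px above the model, and in the top view the glass is about 2 px to the left of it. I'll refine its pose numerically against the first pictures.

```bash
cat > w.py <<'E'
from m import *;from g import *;import sys
tag=sys.argv[1];p,R,o=state();z=R.as_matrix()[:,2]
mo=p-.010*z-np.array([0,0,.045])
C={}
for n in M:
    A=cv2.imread(f"pics/{n}0.png").astype(int);B=cv2.imread(f"pics/{n}_{tag}.png").astype(int)
    wl=lambda I,t:(I.min(2)>t)&(I[:,:,2]-I[:,:,0]<40)&(I[:,:,2]-I[:,:,0]>2)
    ch=np.abs(A-B).max(2)>25
    g=ch&wl(B,120);g=cv2.morphologyEx(g.astype(np.uint8),cv2.MORPH_OPEN,np.ones((3,3)))>0
    bg=(~ch)&~wl(A,120)
    roi=cv2.dilate((gmask(n,np.r_[mo,0,1.57])>0).astype(np.uint8),np.ones((13,13)))>0
    # gripper/tool occlusion has class 0
    C[n]=(g&roi,bg&roi);print(n,C[n][0].sum(),C[n][1].sum())
def P(q):
    ax=np.array([q[3]/20,q[4]/20,1]);ax/=np.linalg.norm(ax)
    return np.r_[mo+np.array(q[:3])/100,np.arctan2(ax[1],ax[0]),np.arcsin(ax[2])]
def cost(q,ns):
    s=.02*(q[3]**2+q[4]**2)
    for n in ns:
        m=gmask(n,P(q));s+=(m*C[n][1]).sum()+((1-m)*C[n][0]).sum()
    return s
for ns in(["top","scene"],["top"],["scene"]):
    q=np.array([0,0,0,.01,.01])
    for k in range(4): q=minimize(cost,q,args=(ns,),method="Nelder-Mead",options=dict(initial_simplex=np.vstack([q,q+.5*np.eye(5)]),maxiter=300)).x
    m=mo+q[:3]/100;print(ns,round(cost(q,ns),1),"mouth",m.round(4),"tilt",(q[3:]/20).round(3),"to seat xy",(np.array([.4786,.0444])-m[:2]).round(4),"tcp-mouth",(p-m).round(4))
E
python3 w.py h1
```

```text
scene 1982 998
top 731 683
['top', 'scene'] 288.8 mouth [0.4748 0.0517 0.1675] tilt [0.016 0.013] to seat xy [ 0.0038 -0.0073] tcp-mouth [ 0.0053 -0.0063  0.0309]
['top'] 49.0 mouth [0.4675 0.0216 0.0154] tilt [0.222 0.411] to seat xy [0.0111 0.0228] tcp-mouth [0.0126 0.0238 0.183 ]
['scene'] 96.0 mouth [0.4786 0.0551 0.1607] tilt [0.02  0.008] to seat xy [ 0.     -0.0107] tcp-mouth [ 0.0015 -0.0097  0.0377]
```

```bash
python3 -c "
from g import *
p,R,o=state()
for q,t in (([0.395,0.882,0.105,-0.237],[0.4611,0.2813,0.0486]),):
  Rg2=Ro.from_quat(q)
  rel=Rg2.inv().apply(mouth-np.array(t)); ra=Rg2.inv().apply(a)
  m=p+R.apply(rel); print(rel, m, 'axis',R.apply(ra),'to seat',np.array([.4786,.0444])-m[:2])
"
```

```text
[0.02700065 0.00179761 0.02056996] [0.4798932  0.05026011 0.16475201] axis [-0.00289086 -0.00448114  0.99998578] to seat [-0.0012932  -0.00586011]
```

>>> carry_out(targets="0.006 -0.024 0 0 0 0 -1; 0.006 -0.024 0 0 0 0 -1; 0.006 -0.024 -0.1 0 0 0 -1; 0.006 -0.024 -0.2 0 0 0 -1; 0.006 -0.024 -0.3 0 0 0 -1; 0.006 -0.024 -0.36 0 0 0 -1; 0.006 -0.024 -0.36 0 0 0 -1")

```text
t: 6.68
tool_pos: [0.4815, 0.0391, 0.108]
tcp_rot: [0.516, 0.766, -0.217, 0.316]
wrist_force: [0.3, -0.3, -0.8]
gripper_width: 0.0559
finger_force: 42.9
```

>>> carry_out(targets="0 0 -0.04 0 0 0 -1; 0 0 -0.08 0 0 0 -1; 0 0 -0.11 0 0 0 -1; 0 0 -0.11 0 0 0 -1")

```text
t: 7.18
tool_pos: [0.4815, 0.0391, 0.0804]
tcp_rot: [0.516, 0.766, -0.216, 0.316]
wrist_force: [-0.1, -0.2, -1.7]
gripper_width: 0.0559
finger_force: 42.9
```

```bash
python3 v.py h2; python3 w.py h2
```

```text
expected mouth [0.47888853 0.04569041 0.04243937]
top crop origin 327 220
scene crop origin 274 230
scene 1192 619
top 557 596
['top', 'scene'] 403.5 mouth [0.476  0.0416 0.0553] tilt [-0.004  0.037] to seat xy [0.0026 0.0028] tcp-mouth [ 0.0057 -0.0024  0.0256]
['top'] 17.7 mouth [ 0.4734  0.017  -0.0804] tilt [0.026 0.283] to seat xy [0.0052 0.0274] tcp-mouth [0.0082 0.0222 0.1613]
['scene'] 221.2 mouth [0.4796 0.0471 0.0448] tilt [0.002 0.017] to seat xy [-0.001  -0.0027] tcp-mouth [ 0.002  -0.008   0.0362]
```

View pics/v_h2.png

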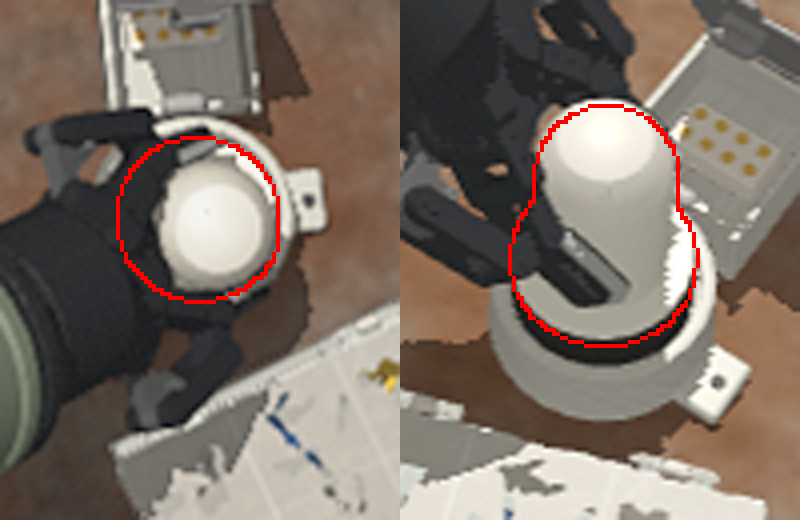

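The flange now sits just above the collar and is centred in the scene view: the collar spans 491–717 and the dark gasket crescent is symmetric about 605. I'll lower gently and watch the force.

>>> carry_out(targets="-0.003 0.003 -0.02 0 0 0 -1; -0.003 0.003 -0.04 0 0 0 -1; -0.003 0.003 -0.056 0 0 0 -1; -0.003 0.003 -0.056 0 0 0 -1")

```text
t: 7.78
tool_pos: [0.4812, 0.0387, 0.0678]
tcp_rot: [0.517, 0.765, -0.217, 0.317]
wrist_force: [2.1, -5.4, 15.5]
gripper_width: 0.0566
finger_force: 42.1
```

```bash
python3 -c "
from g import *
p,R,o=state();print(o['wrist_force'],o['torque'],p,R.as_matrix().round(2))"; python3 v.py h3; python3 w.py h3
```

```text
[ 2.1105877  -5.3829997  15.53975727] [-1.65658211 -0.76614797 -0.13815578] [0.48116219 0.03871884 0.06777307] [[-0.26  0.93  0.26]
 [ 0.65  0.37 -0.66]
 [-0.71 -0.   -0.71]]
expected mouth [0.47855318 0.045313   0.02982361]
top crop origin 327 219
scene crop origin 274 234
scene 1109 636
top 505 609
['top', 'scene'] 479.7 mouth [0.4736 0.0426 0.0449] tilt [ 0.023 -0.011] to seat xy [0.005  0.0018] tcp-mouth [ 0.0075 -0.0039  0.023 ]
['top'] 19.1 mouth [ 0.4676  0.0117 -0.1587] tilt [0.025 0.277] to seat xy [0.011  0.0327] tcp-mouth [0.0135 0.027  0.2266]
['scene'] 254.7 mouth [0.4801 0.0503 0.0273] tilt [ 0.042 -0.024] to seat xy [-0.0015 -0.0059] tcp-mouth [ 0.001  -0.0116  0.0405]
```

View pics/v_h3.png

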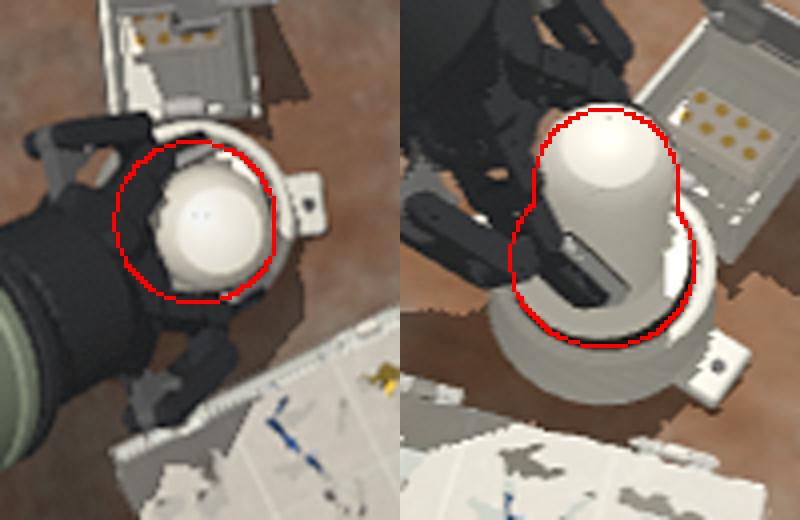

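The dark crescent shows only at the lower right (670,325), and Fy is negative. The flange is therefore riding on the +y side of the collar rim. I'll lift slightly, shift −y by about 4 mm and lower again.

>>> carry_out(targets="0 0 0.016 0 0 0 -1; 0 -0.016 0.016 0 0 0 -1; 0 -0.016 0.016 0 0 0 -1; 0 -0.016 0.008 0 0 0 -1; 0 -0.016 0 0 0 0 -1; 0 -0.016 0 0 0 0 -1")

```text
t: 8.62
tool_pos: [0.4808, 0.036, 0.0666]
tcp_rot: [0.516, 0.766, -0.216, 0.316]
wrist_force: [0.4, 0.2, -1.1]
gripper_width: 0.0563
finger_force: 42.5
```

>>> carry_out(targets="0 0 -0.008 0 0 0 -1; 0 0 -0.016 0 0 0 -1; 0 0 -0.016 0 0 0 -1")

```text
t: 9.0
tool_pos: [0.4808, 0.036, 0.0627]
tcp_rot: [0.516, 0.766, -0.216, 0.316]
wrist_force: [0.2, 0.2, -1.8]
gripper_width: 0.0561
finger_force: 42.5
```

>>> carry_out(targets="0 0 -0.006 0 0 0 -1; 0 0 -0.012 0 0 0 -1; 0 0 -0.012 0 0 0 -1")

```text
t: 9.38
tool_pos: [0.4811, 0.0362, 0.0615]
tcp_rot: [0.517, 0.766, -0.216, 0.317]
wrist_force: [-12.0, 22.2, 42.3]
gripper_width: 0.0561
finger_force: 46.4
```

>>> carry_out(targets="0 0 0.006 0 0 0 -1; 0 0 0.006 0 0 0 -1; 0 0 0.006 0 0 0 -1", newtons=20)

```text
t: 9.75
tool_pos: [0.4811, 0.0361, 0.0619]
tcp_rot: [0.517, 0.766, -0.216, 0.316]
wrist_force: [-3.8, 9.2, 14.5]
gripper_width: 0.0557
finger_force: 44.2
```

```bash
python3 v.py h4; python3 w.py h4
```

```text
expected mouth [0.47846365 0.04268449 0.02394652]
top crop origin 328 219
scene crop origin 275 237
scene 982 654
top 510 610
['top', 'scene'] 227.7 mouth [0.4777 0.0324 0.0283] tilt [0.021 0.206] to seat xy [0.0009 0.012 ] tcp-mouth [0.0034 0.0037 0.0336]
['top'] 17.1 mouth [ 0.4692  0.0107 -0.115 ] tilt [0.219 0.15 ] to seat xy [0.0094 0.0337] tcp-mouth [0.0119 0.0254 0.1768]
['scene'] 98.0 mouth [0.4811 0.0368 0.0131] tilt [0.102 0.25 ] to seat xy [-0.0025  0.0076] tcp-mouth [ 0.     -0.0006  0.0487]
```

>>> carry_out(targets="0 0 0.006 0 0 0 0.3; 0 0 0.006 0 0 0 0.34; 0 0 0.006 0 0 0 0.37; 0 0 0.006 0 0 0 0.4; 0 0 0.006 0 0 0 0.45")

```text
t: 10.48
tool_pos: [0.4808, 0.0359, 0.0628]
tcp_rot: [0.517, 0.766, -0.216, 0.316]
wrist_force: [-0.6, -0.0, 0.4]
gripper_width: 0.0618
finger_force: 0.0
```

```bash
python3 v.py h5; python3 w.py h5
```

```text
expected mouth [0.47824132 0.04252025 0.02481943]
top crop origin 328 219
scene crop origin 275 237
scene 1017 645
top 559 580
['top', 'scene'] 215.3 mouth [0.4775 0.0327 0.0216] tilt [0.11  0.267] to seat xy [0.0011 0.0117] tcp-mouth [0.0034 0.0033 0.0412]
['top'] 17.1 mouth [ 0.4716  0.0144 -0.103 ] tilt [0.216 0.096] to seat xy [0.007 0.03 ] tcp-mouth [0.0092 0.0215 0.1658]
['scene'] 97.3 mouth [0.479  0.0363 0.0044] tilt [0.282 0.396] to seat xy [-0.0004  0.0081] tcp-mouth [ 0.0019 -0.0003  0.0584]
```

View pics/v_h5.png

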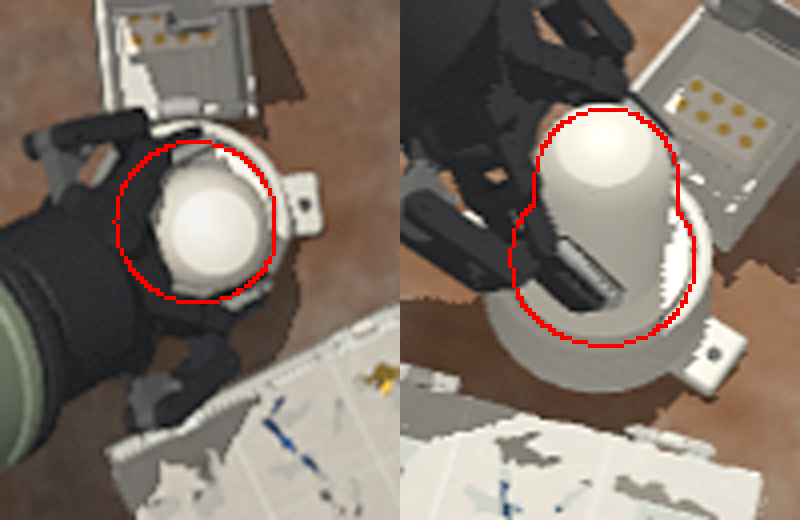

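The glass is released and sitting in the collar. Opening fully and backing out along the tool axis.

>>> carry_out(targets="0 0 0 0 0 0 0.8; 0 0 0 0 0 0 1; 0 0 0 0 0 0 1; -0.05 0.13 0.14 0 0 0 1; -0.1 0.26 0.28 0 0 0 1; -0.15 0.4 0.42 0 0 0 1; -0.2 0.53 0.57 0 0 0 1; -0.2 0.75 0.7 0 0 0 1; -0.2 1 0.8 0 0 0 1; -0.2 1 0.8 0 0 0 1")

```text
t: 11.82
tool_pos: [0.4309, 0.2894, 0.2634]
tcp_rot: [0.515, 0.767, -0.214, 0.317]
wrist_force: [-0.1, -1.2, -0.8]
gripper_width: 0.0853
finger_force: 0.0
```

```bash
cat > f.py <<'E'
from m import *;import sys
tag=sys.argv[1];c=np.array([.4786,.0444,.026]);C={}
for n in M:
    B=cams.capture(n);cv2.imwrite(f"pics/{n}_{tag}.png",B)
    A=cv2.imread(f"pics/{n}0.png").astype(int);B=B.astype(int)
    ch=np.abs(A-B).max(2)>25
    wl=lambda I:(I.min(2)>115)&(I[:,:,2]-I[:,:,0]<40)&(I[:,:,2]-I[:,:,0]>2)
    g=cv2.morphologyEx((ch&wl(B)).astype(np.uint8),cv2.MORPH_OPEN,np.ones((2,2)))>0
    roi=cv2.dilate((gmask(n,np.r_[c,0,1.57])>0).astype(np.uint8),np.ones((15,15)))>0
    C[n]=(g&roi,(~ch)&~wl(A)&roi);print(n,C[n][0].sum(),C[n][1].sum())
def P(q):
    ax=np.array([q[3]/20,q[4]/20,1]);ax/=np.linalg.norm(ax)
    return np.r_[c+np.array(q[:3])/100,np.arctan2(ax[1],ax[0]),np.arcsin(ax[2])]
def cost(q,ns,w=.05): return w*(q[3]**2+q[4]**2)+sum((gmask(n,P(q))*C[n][1]).sum()+((1-gmask(n,P(q)))*C[n][0]).sum() for n in ns)
for ns in(["top","scene"],["top"],["scene"]):
    q=np.array([0,0,0,.01,.01]);print(ns,"nominal",round(cost(q,ns),1))
    for k in range(4): q=minimize(cost,q,args=(ns,),method="Nelder-Mead",options=dict(initial_simplex=np.vstack([q,q+.4*np.eye(5)]),maxiter=300)).x
    print(round(cost(q,ns),1),"mouth",(c+q[:3]/100).round(4),"tilt",(q[3:]/20).round(3))
E
python3 f.py s1
```

```text
scene 1290 685
top 982 644
['top', 'scene'] nominal 176.3
132.8 mouth [0.4776 0.0422 0.0223] tilt [0.035 0.038]
['top'] nominal 29.7
15.6 mouth [0.479  0.0455 0.0467] tilt [-0.054  0.011]
['scene'] nominal 146.6
39.8 mouth [0.4671 0.0315 0.042 ] tilt [0.051 0.092]
```

```bash
cat > f2.py <<'E'
exec(open('f.py').read().split('for ns in')[0])
cc={"scene":np.array([.4776,.0444,.026]),"top":np.array([.4796,.0449,.026])}
def cst(d,th,t,lift,ns=("top","scene"),det=False):
    r=[]
    for n in ns:
        ax=np.array([np.sin(t)*np.cos(th),np.sin(t)*np.sin(th),np.cos(t)])
        p=np.r_[cc[n]+[d[0],d[1],lift],np.arctan2(ax[1],ax[0]),np.arcsin(ax[2])]
        m=gmask(n,p);r+=[(m*C[n][1]).sum(),((1-m)*C[n][0]).sum()]
    return np.round(r,0) if det else sum(r)
D=[(i/1e3,j/1e3) for i in np.arange(-3,3.1,1) for j in np.arange(-3,3.1,1)]
for t in(.001,.03,.06,.09,.12):
    b=min((cst(d,th,t,.038*np.sin(t)),d,th,t) for d in D for th in np.arange(0,6.28,np.pi/4)) if t>.01 else min((cst(d,0,t,0),d,0,t) for d in D)
    print(round(b[0],1),b[1],round(b[2],2),b[3],cst(b[1],b[2],t,.038*np.sin(t),det=True))
n="scene";m=gmask(n,np.r_[cc[n],0,1.57])
for nm,X in(("bg in model",(m>.7)&C[n][1]),("glass outside",(m<.3)&C[n][0])):
    u=np.argwhere(X);print(nm,len(u),u.min(0),u.max(0));h_,_,_=np.histogram2d(u[:,0],u[:,1],bins=[range(250,335,8),range(295,360,8)]);print(h_.astype(int))
E
python3 f2.py s2
```

```text
scene 1292 685
top 977 645
154.7 (np.float64(-0.001), np.float64(-0.002)) 0 0.001 [ 14.  14.  13. 114.]
144.4 (np.float64(-0.002), np.float64(-0.002)) 0.0 0.03 [ 14.  12.  12. 106.]
161.1 (np.float64(-0.002), np.float64(-0.002)) 0.0 0.06 [ 15.  10.  19. 117.]
193.2 (np.float64(-0.003), np.float64(-0.002)) 0.0 0.09 [ 14.  21.  31. 127.]
225.8 (np.float64(-0.003), np.float64(-0.002)) 0.0 0.12 [ 15.  19.  49. 143.]
bg in model 10 [279 304] [314 343]
[[0 0 0 0 0 0 0 0]
 [0 0 0 0 0 0 0 0]
 [0 0 0 0 0 0 0 0]
 [0 1 0 0 0 0 0 0]
 [0 2 0 0 0 1 0 0]
 [0 0 0 0 0 0 0 0]
 [0 3 0 0 0 0 0 0]
 [0 1 0 0 0 0 1 0]
 [0 0 0 0 0 1 0 0]
 [0 0 0 0 0 0 0 0]]
glass outside 125 [267 310] [325 348]
[[ 0  0  0  0  0  0  0  0]
 [ 0  0  0  0  0  0  0  0]
 [ 0  0  0  0  0  2  0  0]
 [ 0  0  0  0  0  0  0  0]
 [ 0  0  0  0  0  0  2  0]
 [ 0  0  0  0  0  0  3  0]
 [ 0  0  0  0  0  0  7  0]
 [ 0  0  0  0  0  0  0  0]
 [ 0  3 12  0  1 25  0  0]
 [ 0  0 14 22 25  9  0  0]]
```

In the scene view the tube fits an upright, seated model; the leftover pixels are only in collar-shadow rows. A gentle press on the dome will check its height and make sure it is home.

```bash
cat >> g.py <<'E'
FY=.12;fx=np.array([np.cos(FY),np.sin(FY),0]);fy=np.array([-np.sin(FY),np.cos(FY),0]);seat=np.array([.4786,.0444,.026])
def RD(t): # tool down, leaning so the body is t rad further along +fx
    zt=-np.cos(t)*np.array([0,0,1])-np.sin(t)*fx; return tool(fy,zt)
E
python3 -c "
from g import *
p,R,o=state();print(o['qpos'].round(2))
go('hov',seat+[0,0,.16],RD(0))"
```

```text
[-1.4   1.04  1.01  1.51 -0.07  1.14 -0.2 ]
hov shift [ 0.191 -0.962 -0.306] turn [0.553 0.919 1.573] deg 85.7
```

>>> carry_out(targets="0 0 0 0.055 0.09 0.16 0; 0 0 0 0.11 0.18 0.32 -1; 0.05 -0.1 0 0.165 0.27 0.47 -1; 0.1 -0.2 0 0.22 0.37 0.63 -1; 0.15 -0.3 0 0.277 0.46 0.79 -1; 0.15 -0.3 0 0.277 0.46 0.79 -1", newtons=60)

```text
t: 12.78
tool_pos: [0.4691, 0.2066, 0.2637]
tcp_rot: [0.247, 0.947, -0.115, 0.169]
wrist_force: [-0.1, 0.3, -1.0]
gripper_width: -0.0
finger_force: 0.0
```

```bash
python3 -c "
from g import *
p,R,o=state();print(o['qpos'].round(2))
go('hov',seat+[0,0,.16],RD(0))"
```

```text
[-1.06  0.68  0.65  1.81  0.03  0.69  0.5 ]
hov shift [ 0.038 -0.649 -0.311] turn [0.273 0.458 0.79 ] deg 42.9
```

>>> carry_out(targets="0.01 -0.13 0 0.055 0.09 0.16 -1; 0.015 -0.26 0 0.11 0.18 0.32 -1; 0.02 -0.4 -0.05 0.165 0.27 0.47 -1; 0.03 -0.52 -0.1 0.22 0.37 0.63 -1; 0.038 -0.649 -0.2 0.273 0.458 0.79 -1; 0.038 -0.649 -0.31 0.273 0.458 0.79 -1; 0.038 -0.649 -0.4 0.273 0.458 0.79 -1; 0.038 -0.649 -0.45 0.273 0.458 0.79 -1; 0.038 -0.649 -0.47 0.273 0.458 0.79 -1; 0.038 -0.649 -0.47 0.273 0.458 0.79 -1")

```text
t: 14.02
tool_pos: [0.4778, 0.049, 0.1455]
tcp_rot: [-0.063, 0.998, 0.001, 0.001]
wrist_force: [0.8, 0.1, 0.2]
gripper_width: 0.0
finger_force: 0.0
```

```bash
python3 -c "
from g import *
p,R,o=state();print(p,o['qpos'].round(2))
go('hov',seat+[0,0,.12],RD(0))"
```

```text
[0.47779899 0.04904554 0.14547875] [-0.17  0.73  0.01  1.94 -0.02  0.46  1.55]
hov shift [ 0.003 -0.019  0.002] turn [-0.001  0.002 -0.007] deg 0.4
```

>>> carry_out(targets="0.003 -0.019 0 0 0 0 -1; 0.003 -0.019 -0.03 0 0 0 -1; 0.003 -0.019 -0.052 0 0 0 -1; 0.003 -0.019 -0.058 0 0 0 -1; 0.003 -0.019 -0.064 0 0 0 -1; 0.003 -0.019 -0.064 0 0 0 -1")

```text
t: 14.78
tool_pos: [0.4785, 0.044, 0.13]
tcp_rot: [-0.063, 0.998, 0.001, 0.001]
wrist_force: [-5.8, -0.5, 21.0]
gripper_width: 0.0002
finger_force: 10.6
```

Contact came at TCP z = 0.130, so the dome top is at 0.116, which is exactly home. I'll lift, then work out the cover angle.

>>> carry_out(targets="0 0 0.1 0 0 0 -1; 0 0 0.25 0 0 0 -1; 0 0 0.45 0 0 0 -1; 0 0 0.45 0 0 0 -1")

```text
t: 15.28
tool_pos: [0.4796, 0.0441, 0.2446]
tcp_rot: [-0.063, 0.998, 0.001, 0.003]
wrist_force: [0.6, 0.6, -1.2]
gripper_width: -0.0
finger_force: 0.0
```

```bash
cat > c.py <<'E'
from m import *;from g import *
H=np.array([seat[0],seat[1],.0365])+.134*fx
for th in np.arange(.8,1.7,.1):
    v=-np.cos(th)*fx+np.sin(th)*np.array([0,0,1])
    print(round(th,2),"topR",proj("top",H-.036*fy+.084*v)[0].round(1),"topL",proj("top",H+.036*fy+.084*v)[0].round(1),"scL",proj("scene",H+.036*fy+.084*v)[0].round(1),"scR",proj("scene",H-.036*fy+.084*v)[0].round(1))
print("obs topR 396.1 219.2 scL 343.8 223.2 scR ~383 240; hinge proj",proj("top",H+.036*fy),proj("top",H-.036*fy),"obs",(351.4,204.4),(386.7,201.7))
E
python3 c.py
```

```text
0.8 topR [396. 232.] topL [356.  235.7] scL [334.1 235.7] scR [370.6 256.7]
0.9 topR [396.2 228.4] topL [355.9 232.1] scL [336.4 231.3] scR [372.9 252.2]
1.0 topR [396.3 224.5] topL [355.8 228.1] scL [338.8 226.9] scR [375.5 247.6]
1.1 topR [396.3 220.2] topL [355.6 223.9] scL [341.3 222.6] scR [378.1 243.2]
1.2 topR [396.1 215.8] topL [355.3 219.5] scL [344.  218.5] scR [380.7 238.9]
1.3 topR [395.9 211.2] topL [355.  214.9] scL [346.7 214.6] scR [383.4 234.7]
1.4 topR [395.6 206.4] topL [354.6 210.1] scL [349.4 210.9] scR [386.1 230.9]
1.5 topR [395.2 201.7] topL [354.2 205.3] scL [352.2 207.6] scR [388.8 227.3]
1.6 topR [394.7 196.9] topL [353.8 200.6] scL [354.9 204.6] scR [391.3 224. ]
obs topR 396.1 219.2 scL 343.8 223.2 scR ~383 240; hinge proj [[350.49992082 205.9437198 ]] [[387.58136023 202.61412596]] obs (351.4, 204.4) (386.7, 201.7)
```

Cover angle is about 1.13 rad, consistent in both views. Next I'll plan the arc at 60 mm radius with the tool leaning 20° away from the glass.

```bash
cat > d.py <<'E'
from g import *
import sys
T=.35;R=RD(T);zt=R.as_matrix()[:,2];H=np.array([seat[0],seat[1],.0365])+.134*fx;Z=np.array([0,0,1])
def tcp(th,cl,r=.060):
    v=-np.cos(th)*fx+np.sin(th)*Z;n=np.sin(th)*fx+np.cos(th)*Z
    return H+r*v+(.0015+.011*abs(np.sin(th-T))+cl)*n-.014*zt
p,R0,o=state();print(p.round(4),o['qpos'].round(2))
go("above",tcp(1.3,.03)+[0,0,.05],R);go("pre",tcp(1.3,.02),R)
for th in map(float,sys.argv[1:]): go(str(th),tcp(th,0),R)
E
python3 d.py 1.0 .5 0
```

```text
[0.4796 0.0441 0.2446] [-0.17  0.57  0.02  1.82 -0.02  0.74  1.55]
above shift [ 0.638  0.079 -0.305] turn [-0.057  0.45  -0.007] deg 20.4
pre shift [ 0.6    0.074 -0.516] turn [-0.057  0.45  -0.007] deg 20.4
1.0 shift [ 0.446  0.055 -0.56 ] turn [-0.057  0.45  -0.007] deg 20.4
0.5 shift [ 0.344  0.043 -0.654] turn [-0.057  0.45  -0.007] deg 20.4
0.0 shift [ 0.309  0.039 -0.759] turn [-0.057  0.45  -0.007] deg 20.4
```

>>> carry_out(targets="0.2 0.02 0 -0.02 0.2 0 -1; 0.4 0.05 0 -0.04 0.35 0 -1; 0.64 0.08 0 -0.057 0.45 -0.007 -1; 0.64 0.08 -0.15 -0.057 0.45 -0.007 -1; 0.64 0.08 -0.3 -0.057 0.45 -0.007 -1; 0.63 0.077 -0.42 -0.057 0.45 -0.007 -1; 0.6 0.074 -0.516 -0.057 0.45 -0.007 -1; 0.6 0.074 -0.516 -0.057 0.45 -0.007 -1")

```text
t: 16.27
tool_pos: [0.6276, 0.0624, 0.1111]
tcp_rot: [-0.059, 0.982, -0.011, -0.178]
wrist_force: [0.8, -1.0, 1.3]
gripper_width: -0.0001
finger_force: 0.0
```

```bash
python3 d.py 1.2 1.05 .9 .75 .6 .45 .3 .2 .1 0
```

```text
[0.6276 0.0624 0.1111] [-0.15  1.16  0.03  0.9  -0.03  1.44  1.56]
above shift [0.046 0.005 0.229] turn [ 0.001 -0.011  0.   ] deg 0.5
pre shift [0.008 0.001 0.018] turn [ 0.001 -0.011  0.   ] deg 0.5
1.2 shift [-0.095 -0.012 -0.008] turn [ 0.001 -0.011  0.   ] deg 0.5
1.05 shift [-0.134 -0.016 -0.021] turn [ 0.001 -0.011  0.   ] deg 0.5
0.9 shift [-0.17  -0.021 -0.04 ] turn [ 0.001 -0.011  0.   ] deg 0.5
0.75 shift [-0.203 -0.025 -0.065] turn [ 0.001 -0.011  0.   ] deg 0.5
0.6 shift [-0.232 -0.028 -0.096] turn [ 0.001 -0.011  0.   ] deg 0.5
0.45 shift [-0.255 -0.031 -0.132] turn [ 0.001 -0.011  0.   ] deg 0.5
0.3 shift [-0.27  -0.033 -0.167] turn [ 0.001 -0.011  0.   ] deg 0.5
0.2 shift [-0.276 -0.033 -0.186] turn [ 0.001 -0.011  0.   ] deg 0.5
0.1 shift [-0.28  -0.034 -0.205] turn [ 0.001 -0.011  0.   ] deg 0.5
0.0 shift [-0.283 -0.034 -0.225] turn [ 0.001 -0.011  0.   ] deg 0.5
```

>>> carry_out(targets="-0.05 -0.006 -0.004 0 0 0 -1; -0.095 -0.012 -0.008 0 0 0 -1; -0.134 -0.016 -0.021 0 0 0 -1; -0.17 -0.021 -0.04 0 0 0 -1; -0.203 -0.025 -0.065 0 0 0 -1; -0.232 -0.028 -0.096 0 0 0 -1; -0.255 -0.031 -0.132 0 0 0 -1; -0.255 -0.031 -0.132 0 0 0 -1")

```text
t: 17.27
tool_pos: [0.5648, 0.0547, 0.0797]
tcp_rot: [-0.059, 0.983, -0.011, -0.176]
wrist_force: [-0.1, -0.4, -0.7]
gripper_width: -0.0002
finger_force: 0.0
```

```bash
python3 d.py .45 .3 .2 .1 0
```

```text
[0.5648 0.0547 0.0797] [-0.16  1.08  0.02  1.25 -0.03  1.16  1.56]
above shift [0.297 0.036 0.354] turn [ 0.001 -0.007  0.   ] deg 0.3
pre shift [0.259 0.032 0.143] turn [ 0.001 -0.007  0.   ] deg 0.3
0.45 shift [-0.004 -0.    -0.007] turn [ 0.001 -0.007  0.   ] deg 0.3
0.3 shift [-0.019 -0.002 -0.042] turn [ 0.001 -0.007  0.   ] deg 0.3
0.2 shift [-0.025 -0.003 -0.06 ] turn [ 0.001 -0.007  0.   ] deg 0.3
0.1 shift [-0.029 -0.003 -0.08 ] turn [ 0.001 -0.007  0.   ] deg 0.3
0.0 shift [-0.032 -0.004 -0.099] turn [ 0.001 -0.007  0.   ] deg 0.3
```

>>> carry_out(targets="-0.01 -0.001 -0.025 0 0 0 -1; -0.019 -0.002 -0.042 0 0 0 -1; -0.025 -0.003 -0.06 0 0 0 -1; -0.029 -0.003 -0.08 0 0 0 -1; -0.031 -0.003 -0.09 0 0 0 -1; -0.032 -0.004 -0.099 0 0 0 -1; -0.032 -0.004 -0.099 0 0 0 -1")

```text
t: 18.15
tool_pos: [0.5567, 0.0537, 0.0547]
tcp_rot: [-0.059, 0.983, -0.011, -0.176]
wrist_force: [0.4, 0.3, -0.8]
gripper_width: -0.0
finger_force: 0.0
```

>>> carry_out(targets="0 0 -0.004 0 0 0 -1; 0 0 -0.008 0 0 0 -1; 0 0 -0.012 0 0 0 -1; 0 0 -0.012 0 0 0 -1")

```text
t: 18.65
tool_pos: [0.5568, 0.0537, 0.0532]
tcp_rot: [-0.059, 0.983, -0.011, -0.176]
wrist_force: [-4.4, 0.2, 23.0]
gripper_width: -0.0001
finger_force: 11.4
```

Run:
```python
from m import *;from g import *
H=np.array([seat[0],seat[1],.0365])+.134*fx
im={n:cams.capture(n) for n in M}
for n in M:
    cv2.imwrite(f"pics/{n}_k.png",im[n])
A=cv2.imread("pics/top0.png")
for r in(.02,.045,.07,.08): # shut-cover surface points off to the sides
    for s in(-.028,.028):
        u=proj("top",H-r*fx+s*fy)[0].round().astype(int);w=proj("scene",H-r*fx+s*fy)[0].round().astype(int)
        print(r,s,u,A[u[1],u[0]],im["top"][u[1],u[0]],"sc",w,im["scene"][w[1],w[0]])
```

```text
0.02 -0.028 [385 213] [92 94 96] [109 128 119] sc [375 260] [89 94 96]
0.02 0.028 [356 216] [103 105 108] [42 41 40] sc [349 245] [40 40 38]
0.045 -0.028 [386 226] [83 90 91] [108 129 120] sc [367 269] [90 93 96]
0.045 0.028 [357 229] [184 197 200] [28 28 26] sc [341 254] [177 183 187]
0.07 -0.028 [387 239] [91 96 98] [104 124 116] sc [360 279] [91 93 96]
0.07 0.028 [358 242] [ 98 103 104] [78 80 80] sc [333 263] [85 88 90]
0.08 -0.028 [388 244] [ 94  98 100] [102 120 113] sc [356 283] [91 93 95]
0.08 0.028 [359 247] [184 197 201] [138 139 143] sc [330 267] [235 248 253]
```

A rigid 23 N at the shut height, and the scene pixels over the box are uniform cover grey. Backing away, then checking.

>>> carry_out(targets="0.03 0 0.1 0 0 0 -1; 0.08 0.01 0.3 0 0 0 -1; 0.1 0.01 0.5 0 0 0 -1; 0.1 0.2 0.75 0 0 0 -1; 0 0.45 0.8 0 0 0 -1; -0.1 0.7 0.8 0 0 0 -1; -0.3 0.9 0.8 0 0 0 -1; -0.4 1 0.8 0 0 0 -1; -0.4 1 0.8 0 0 0 -1")

```text
t: 19.88
tool_pos: [0.4538, 0.3073, 0.2525]
tcp_rot: [-0.062, 0.982, -0.01, -0.177]
wrist_force: [0.9, -0.2, 0.0]
gripper_width: -0.0001
finger_force: 0.0
```

```bash
python3 f2.py e1
python3 - <<'E'
from m import *;from g import *
H=np.array([seat[0],seat[1],.0380])+.134*fx;Z=np.array([0,0,1])
G={n:cv2.GaussianBlur(cv2.imread(f"pics/{n}_e1.png"),(3,3),0) for n in M}
# cover grey (neutral ~90) sampled over the face for several angles
for th in(0,.05,.1,.14,.2,.3):
    v=-np.cos(th)*fx+np.sin(th)*Z;r=[]
    for n in M:
        # contrast across free edge (r 80 vs 88, away from tab) and far sides
        for s in(-.030,-.022,.022,.030):
            u=[proj(n,H+q*v+s*fy)[0] for q in(.076,.080,.084,.088)]
            r.append([int(cv2.getRectSubPix(G[n],(1,1),tuple(map(float,x)))[0,0,1]) for x in u])
    print(th,r)
E
```

```text
scene 1571 616
top 956 620
433.9 (np.float64(-0.001), np.float64(-0.002)) 0 0.001 [ 14.  70.  15. 335.]
413.4 (np.float64(-0.001), np.float64(-0.002)) 0.0 0.03 [ 15.  69.  13. 316.]
407.4 (np.float64(-0.001), np.float64(-0.002)) 0.0 0.06 [ 15.  69.  16. 307.]
413.1 (np.float64(-0.002), np.float64(-0.002)) 0.0 0.09 [ 15.  70.  23. 305.]
419.9 (np.float64(-0.002), np.float64(-0.003)) 0.0 0.12 [ 17.  85.  27. 292.]
bg in model 12 [279 304] [315 343]
[[0 0 0 0 0 0 0 0]
 [0 0 0 0 0 0 0 0]
 [0 0 0 0 0 0 0 0]
 [0 1 0 0 0 0 0 0]
 [0 2 0 0 0 1 0 0]
 [0 0 0 0 0 0 0 0]
 [0 3 0 0 0 0 0 0]
 [0 2 0 0 0 0 1 0]
 [0 0 0 0 0 2 0 0]
 [0 0 0 0 0 0 0 0]]
glass outside 349 [256 310] [325 351]
[[ 0  0  0  0  0  6  0  0]
 [ 0  0  0  0  9 55 26  0]
 [ 0  0  0  0  0 25 57  0]
 [ 0  0  0  0  0  1 38  1]
 [ 0  0  0  0  0  0  6  1]
 [ 0  0  0  0  0  0  3  0]
 [ 0  0  0  0  0  0  7  0]
 [ 0  0  0  0  0  0  3  0]
 [ 0  3 12  0  1 24  1  0]
 [ 0  0 14 22 25  9  0  0]]
0 [[178, 178, 138, 126], [178, 179, 139, 127], [234, 242, 244, 249], [235, 245, 249, 255], [130, 124, 94, 65], [129, 127, 103, 60], [131, 129, 103, 8
[... 211 characters left out ...]
, 178, 178, 158], [176, 178, 179, 159], [182, 229, 243, 245], [176, 210, 244, 247], [130, 126, 101, 76], [129, 128, 105, 62], [131, 130, 105, 90], [131, 129, 106, 67]]
0.14 [[177, 178, 178, 178], [176, 178, 178, 179], [177, 199, 239, 244], [165, 171, 219, 245], [129, 127, 104, 81], [129, 129, 107, 66], [131, 130, 108, 90], [131, 130, 109, 69]]
0.2 [[173, 171, 178, 178], [177, 177, 178, 178], [177, 177, 197, 238], [139, 137, 138, 184], [127, 126, 106, 88], [129, 130, 112, 75], [131, 132, 113, 89], [131, 132, 113, 78]]
0.3 [[172, 172, 160, 158], [177, 177, 177, 177], [177, 178, 178, 178], [120, 115, 115, 117], [117, 113, 109, 92], [128, 130, 124, 96], [129, 131, 127, 100], [131, 132, 125, 98]]
```

```bash
python3 -c "
from rig import r
print(r.close_job())"
```

```text
the job is handed in; nothing more can be done
None
```

The job is handed in at about 20 s of the 54 s. By my measurements the glass is fully home over the lamp and the cover is shut over its flange; the arm went nowhere near the cans, but I took no final look at them, and the judge returned no verdict.

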